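# Put the polishing bar away under its spring flap

### The job

Put the brown bar of polishing compound away in its dust-proof dock: press the long steel bar down with one fingertip and hold it, so that the spring flap stands open, and meanwhile push the compound along the channel with the other fingertip until it is fully home against the back stop. Then draw the fingers back out and let the flap spring shut over it. Do not grip, lift or tip the compound, and leave the other things on the bench alone.

Things in the scene. Friction and masses are not known exactly. Their poses are not given: they have to be found in the camera images.
- dock: Dock, fixed to the bench: wooden block 198 long (x -132 to +66), 52 wide, 22 mm high, with a channel along its top. Origin: on the bench surface under the channel's centre line, at the flap's front edge. x runs along the channel inwards (push direction), y to the left (press bar side), z up. Sizes and positions below are in mm in this frame.
- entry (a point): Point on the channel floor (z = 22), centre line, at the flap's front edge (x = 0). Channel clear width 30 (y -15 to +15), sides 3 thick. Nearer (x -132 to 0) it is open above, with kerbs 8 high. From x = 0 to 62 it is a pocket under the flap: right wall up to z = 49.5, left wall up to z = 36.
- stop (a point): Foot of the back stop: centre of its face on the channel floor, at x = 62, z = 22. The stop is a wall up to z = 49.5.
- rod (a point): Point on the flap's hinge axis at x = 0, y = 21, z = 40: a 7 mm steel rod along x from -126 to +66, with end posts (x -130 to -124 and 66 to 72, 8 wide) up to z = 45. Press bar lies left of the rod, flap right of it; they are one piece.
- flap (a joint): Flap angle, rad: 0 shut, grows as it opens, stop at 1.3. A spring shuts it (0.064 N m, plus 0.08 per rad: 3 to 7 N of push 25 mm out on the press bar). It swings up to the left; at 1.1 its top is near z = 80 and the channel is free right of y = 10, so from 1.0 on a fingertip up to 14 mm thick, centred in the channel, passes beside it.
- flap_front (a point): Front edge of the flap, middle, top face (moves with it). Shut, the flap is a level aluminium plate, x 0 to 64, y -16 to +25, underside z = 50, 3 thick. A tongue at its front edge (y -3 to +16) hangs to z = 41, lower than the compound's top (46): the compound cannot enter until the flap has risen.
- bar_mid (a point): Centre of the press bar (flap_c0 in rules), a smooth steel plate left of the rod, 144 long (x -122 to +22), 4 thick, reaching 3 to 52 mm out from the rod axis. The point is at x = -50, 27.5 mm out, and moves with it. Flap shut, it slopes up to the left at 45 degrees; pressed down it opens the flap by the same angle. A finger can slide along it.
- bar_edge (a point): Middle of the press bar's outer long edge, 52 mm from the rod axis; z = 77 with the flap shut. With one fingertip centred in the channel and the fingers 35 to 45 mm apart, the other tip meets the press bar some 20 to 30 mm out from the rod; both tips at z = 31 then hold the flap at 1.1 to 1.25 rad.
- wax_bar: Brown bar of polishing compound, loose, 50 long (x), 25 wide (y), 24 high, 50 to 100 g, lying lengthwise on the channel floor in front of the flap. Origin: centre of its underside. Fully home, its front end touches the back stop: origin at x = 37, z = 22 in the dock's frame.
- jar: Glass jar with white lid, 72 mm across, 95 high; origin under its centre. Not part of the work.
- solder_disc: Round soldering turntable, white disc on a black foot, 100 mm across, 32 high; origin under its centre. Not part of the work.
- ring_stick: Small upright steel ring-sizing stick, 34 mm across the foot, 95 high; origin under its centre. Not part of the work.
- spare_bar: Pale spare bar 75 x 35 x 26 mm lying on the bench; origin under its centre. Not part of the work.
Things that resemble listed ones, but are neither listed nor needed, are in the scene too. Leave any orange look-alike of the dock alone.

How it is judged:
By the outcome, as a careful person would: the job done as asked, in the order asked, and still so for the second after the job is handed in, with the robot touching nothing.
It also fails if it takes over 48 s, if anything falls off the work surface, if the arm or the gripper's body presses on something with over 40 N, if the wrist force passes 120 N, or if a joint passes its speed limit or range.

### The arm

A 6-joint arm with a two-finger parallel gripper is mounted at the origin on the work surface. World frame = base frame: x ahead of the robot, y to its left, z up, the work surface at z = 0. Lengths are in m, angles in rad, forces in N, time in s.
With the tool pointing down it reaches from about 0.375 to 0.9 m from the base axis. Payload 3.1 kg.
Tool frame: the origin (TCP) lies between the finger pads; the fingertips stand 8 mm ahead of it and the grasp point (between the pads) lies 11 mm behind it; z points along the fingers, y is the line along which they close (so a half turn about z gives the same grasp; the last joint's range is limited). The gripper opens to 87 mm and grips with 3 to 60 N. Pads are 19 mm wide; open, the fingers measure 117 mm over their backs; the gripper's body (75 mm by 190 mm) begins 51 mm behind the grasp point.
Start: joints at [1.024, 0.527, 1.433, -0, 1.181, -0.178], TCP at [0.225, 0.583, 0.196] pointing down, gripper open.
Joint ranges: [-3.08, 3.08], [-0.75, 2.2], [0.22, 2.44], [-1.43, 4.57], [0, 2.65], [-2.85, 2.85]. Speed limits (rad/s): [2.79, 2.79, 3.14, 3.14, 3.14, 3.14].

### API

Orientations are given as a unit quaternion [x, y, z, w].
In Python, from rig import robot, vision, job gives the robot as it stands.
- The arm moves only by the shell command python3 -m handwheel 'ROWS' [OPENING] [FORCE]. ROWS is JSON, a list of rows, each a list of 4 numbers: the shift along the tool's x, y, z as a fraction of full scale, then the turn about the tool's z as a fraction of full scale. A call has 1 to 20 rows; each row is the pose to reach, as a shift and turn from the pose commanded when the call began, along the tool's axes at that moment, turning the shorter way round; what a row does not reach only later rows make up. Full scale, the value 1, is 300 mm for a shift and 2 pi rad for a turn. A row lasts 1/12 s, in which the tool goes at most 41.7 mm and 7.16 degrees, less where a joint would pass 70% of its speed; a pose out of reach is approached as far as the arm can. A call with a number of a shift or a turn outside -1 to 1 is refused whole. A call with a gripper value outside its range is refused whole. OPENING is the opening in per cent of the stroke, from 0 (shut) to 100 (fully open), set as the call begins (- or left out, the last holds). The fingers move at their own pace and stop on an object; FORCE is the grip in N (left out, the last holds). Time passes only in rows, so rows that repeat a pose let the fingers close. It gives the time, the measured TCP pose, the force, the opening and the grip force at its end, in the units of the state.
- robot.get_obs(): the state, without advancing time (a new reading comes with each control period).
- vision.camera(name): name is "side" or "top" or "wrist"; returns a dict with "frame" (384x512x3 uint8, red, green, blue), "K" (3x3 intrinsics, pixels), "cam_to_world" (4x4, takes a point from camera to world coordinates); the wrist camera has in their place "hand_eye" (4x4, takes a point from camera to tool coordinates, whose origin is the TCP and whose axes are the flange's). Camera axes: x right, y down, z forward; pixel columns grow to the right and rows downward; lengths in m; the calibration is good to about 2 mm. The wrist camera is an equidistant fisheye: a pixel r from the principal point sees the ray r / f radians off the axis. A picture is of the moment at which its call begins: read the wrist's pose just before it. There is no depth.
- job.hand_in(): hands the job in; it is judged then, once.
Trained networks look in the newest picture that a camera, given by its name, has taken for a name from the list of things; names that differ only in an ending like _2 or _b are one class to them, and where a whole thing is asked for, a point or a joint stands for the part that bears it (a point fixed in the world has none). Each returns a list of dicts, best first, with "conf" (0 to 1); they miss things now and then, are a little off and sometimes report something else, mostly with a low value. They report only what shows in the picture. A call takes as long as a camera call. They do not tell look-alikes from the thing itself.
- vision.look_for(camera, label): "point" ([row, column] in pixels, amid what is visible of it).
- vision.outline_of(camera, label): "mask" (384x512 bool, what is visible of it) and "point" ([row, column] in pixels, amid what is visible of it).
The state is a dict: "time": time; "q": joint angles; "joint_velocities": joint speeds; "joint_torque": joint torques, N m; "position": TCP position; "tool_rot": TCP orientation; "ft_force": force on the tool from outside, world axes, zero at the start; "moment": the same for the moment, N m; "grip_width": finger opening in m; "grip_force": force on a finger pad.
Only numpy, scipy, OpenCV 4.12 (cv2) and the standard library are available. Lean on these libraries where they do the work, as an engineer would, in place of code of your own. Each camera call takes 0.05 s, during which the arm holds its last target. There are 200 camera calls.

## Working session

There is one attempt and no reset: what is moved stays moved. The work goes in short steps, Python scripts to look and compute and a shell command to move; the robot and the scene stay as the last step left them, time stands still between calls to the robot, and variables do not carry over. Pictures are saved under pics/ and viewed, at most 10 in all, crops included, and the job is handed in when it is done.

```bash
mkdir -p pics; ls; python3 - <<'E'
from rig import robot, vision, job
import cv2, numpy as np
o=robot.get_obs(); print(o['time'],o['position'],o['tool_rot'],o['grip_width'])
ims=[]
for c in ['top','side']:
    d=vision.camera(c); im=d['frame'][:,:,::-1].copy()
    print(c,d['K'].tolist(),np.round(d['cam_to_world'],4).tolist())
    cv2.imwrite(f'pics/{c}0.png',im)
    for l in ['dock','wax_bar','flap','bar_mid','jar','solder_disc','ring_stick','spare_bar']:
        print(c,l,[(np.round(x['point']).tolist(),round(x['conf'],2)) for x in vision.look_for(c,l)[:3]])
E
```

```text
pics
0.0 [0.22428667 0.58252786 0.19544966] [ 1.82853528e-01  9.83139561e-01 -1.02614755e-03 -3.71363774e-04] 0.08703278406940655
top [[404.7220016958326, 0.0, 260.2315268792019], [0.0, 404.7220016958326, 185.14722033751102], [0.0, 0.0, 1.0]] [[-0.0196, -0.9851, 0.171, 0.3987], [-0.9998, 0.0183, -0.0091, 0.039], [0.0058, -0.1711, -0.9852, 1.0389], [0.0, 0.0, 0.0, 1.0]]
top dock [([185.0, 297.0], 0.87), ([187.0, 105.0], 0.73), ([267.0, 392.0], 0.71)]
top wax_bar [([192.0, 305.0], 0.49)]
top flap [([181.0, 294.0], 0.92), ([182.0, 96.0], 0.75), ([269.0, 188.0], 0.67)]
top bar_mid [([178.0, 294.0], 0.83), ([185.0, 93.0], 0.82), ([268.0, 189.0], 0.68)]
top jar [([188.0, 230.0], 0.83)]
top solder_disc [([136.0, 247.0], 0.68)]
top ring_stick [([182.0, 383.0], 0.57)]
top spare_bar [([122.0, 331.0], 0.69)]
side [[356.5447873178723, 0.0, 253.1366490327003], [0.0, 356.5447873178723, 186.38492577896187], [0.0, 0.0, 1.0]] [[0.7602, -0.4262, 0.4904, 0.1638], [-0.6497, -0.4939, 0.5779, -0.473], [-0.0041, -0.7579, -0.6523, 0.6318], [0.0, 0.0, 0.0, 1.0]]
side dock [([348.0, 272.0], 0.96), ([220.0, 268.0], 0.85), ([202.0, 138.0], 0.74)]
side wax_bar [([227.0, 272.0], 0.55)]
side flap [([334.0, 268.0], 0.95), ([124.0, 164.0], 0.84), ([194.0, 134.0], 0.83)]
side bar_mid [([125.0, 160.0], 0.96), ([213.0, 264.0], 0.85), ([336.0, 268.0], 0.58)]
side jar [([180.0, 232.0], 0.69), ([278.0, 352.0], 0.61)]
side solder_disc [([172.0, 278.0], 0.6)]
side ring_stick [([275.0, 352.0], 0.59)]
side spare_bar [([215.0, 353.0], 0.61)]
```

```bash
python3 - <<'E'
import cv2
a=cv2.imread('pics/top0.png'); cv2.imwrite('pics/t1.png',cv2.resize(a[100:260,200:400],None,fx=3.7,fy=3.7,interpolation=cv2.INTER_CUBIC))
a=cv2.imread('pics/side0.png'); cv2.imwrite('pics/s1.png',cv2.resize(a[130:300,170:380],None,fx=3.5,fy=3.5,interpolation=cv2.INTER_CUBIC))
E
```

```text
(no output)
```

View pics/top0.png

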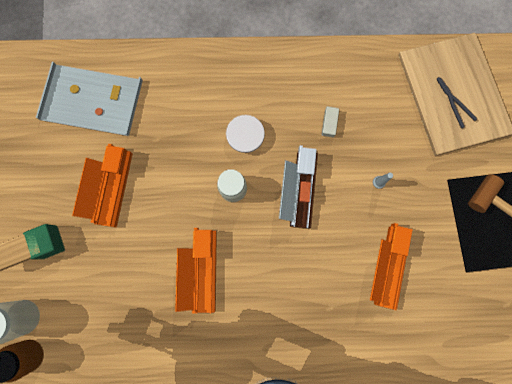

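View pics/t1.png

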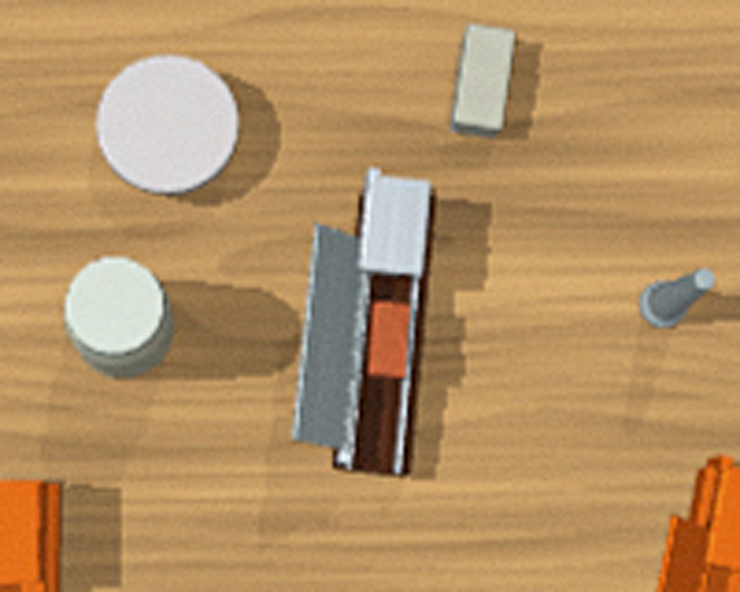

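View pics/s1.png

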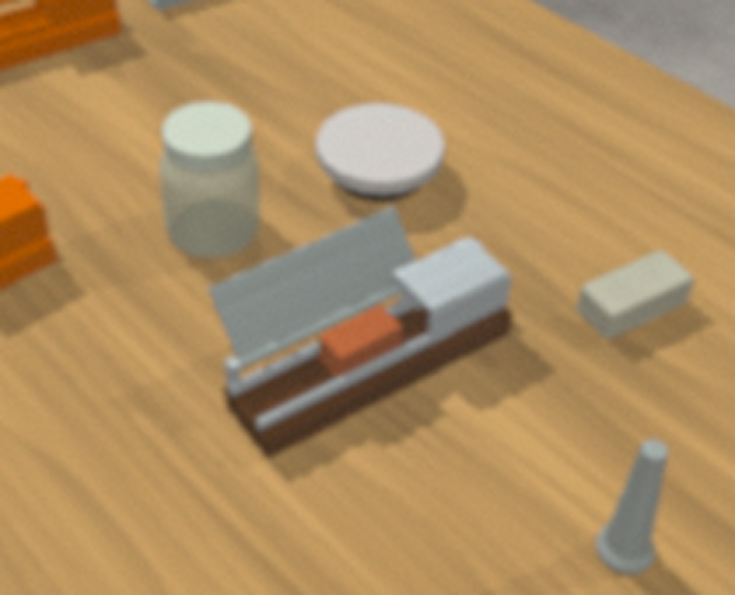

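The real dock is the dark-wood one in the middle: its plate runs to crop ~(430,180), its press bar lies on the image left, and the wax sits at crop ~(388,340). The orange look-alikes stay untouched. Next I fit the dock pose from corners in both views.

```bash
cat > h.py <<'E'
import numpy as np
from rig import robot, vision, job
from scipy.optimize import least_squares
from scipy.spatial.transform import Rotation as R
cam={'top':(np.array([[404.722,0,260.2315],[0,404.722,185.1472],[0,0,1]]),np.array([[-0.0196,-0.9851,0.171,0.3987],[-0.9998,0.0183,-0.0091,0.039],[0.0058,-0.1711,-0.9852,1.0389]])),
'side':(np.array([[356.5448,0,253.1366],[0,356.5448,186.3849],[0,0,1]]),np.array([[0.7602,-0.4262,0.4904,0.1638],[-0.6497,-0.4939,0.5779,-0.473],[-0.0041,-0.7579,-0.6523,0.6318]]))}
def proj(c,p):
    K,T=cam[c]; u=K@(T[:,:3].T@(p-T[:,3])); return u[:2]/u[2]
def d2w(s,p):  # dock mm -> world m ; s=[x,y,z,yaw]
    return s[:3]+R.from_euler('z',s[3]).apply(np.array(p)/1e3)
def w2d(s,p): return R.from_euler('z',-s[3]).apply(np.array(p)-s[:3])*1e3
E
python3 - <<'E'
from h import *
T=lambda u,v:(200+u/3.7-.5,100+v/3.7-.5); S=lambda u,v:(170+u/3.5-.5,130+v/3.5-.5)
obs=[('top',(0,-16,53),T(418,275)),('top',(64,-16,53),T(432,181)),('top',(-122,57.8,76.8),T(293,438)),('top',(22,57.8,76.8),T(316,224)),
('top',(-132,-26,22),T(407,475)),('top',(-132,26,22),T(335,466)),
('side',(-122,57.8,76.8),S(211,290)),('side',(22,57.8,76.8),S(396,208)),('side',(-132,26,22),S(230,393)),('side',(0,-16,53),S(428,299)),('side',(64,-16,53),S(509,274)),('side',(64,25,53),S(470,239)),('side',(0,25,53),S(394,265))]
f=lambda s:np.concatenate([proj(c,d2w(s,p))-o for c,p,o in obs])
r=least_squares(f,[.4,-.05,0,0],loss='soft_l1'); s=r.x
print(s.round(4)); print(f(s).reshape(-1,2).round(1).tolist())
# per camera, z fixed 0
for c0 in cam:
    g=lambda t:np.concatenate([proj(c,d2w([t[0],t[1],0,t[2]],p))-o for c,p,o in obs if c==c0])
    print(c0,least_squares(g,[.4,-.05,0],loss='soft_l1').x.round(4))
w=[('top',(25,12.5,46),T(372,298)),('top',(25,-12.5,46),T(409,301)),('top',(-25,-12.5,46),T(405,378)),('top',(-25,12.5,46),T(367,375)),
('side',(-25,12.5,46),S(320,342)),('side',(-25,-12.5,46),S(336,367)),('side',(25,-12.5,46),S(402,333))]
g=lambda t:np.concatenate([proj(c,d2w(s,np.add(p,(t[0],t[1],t[2]))))-o for c,p,o in w])
q=least_squares(g,[-40,0,0]);print('wax',q.x.round(1),q.fun.round(1))
o=robot.get_obs(); M=R.from_quat(o['tool_rot']).as_matrix();print(M.round(3)); a=M[:,1]; print('yaw of tool y - dock y deg',np.degrees(np.arctan2(a[1],a[0])-s[3]-np.pi/2))
print('tcp in dock',w2d(s,o['position']).round(1))
np.save('s.npy',s)
E
```

```text
[ 0.599  -0.0859 -0.0017 -0.1328]
[[0.4, -0.3], [-1.1, 0.4], [0.1, 0.1], [0.0, -0.6], [0.9, -0.2], [-0.2, -0.1], [-0.3, -0.1], [-0.6, -0.1], [-1.3, -2.0], [1.4, 3.3], [-0.0, -0.3], [-0.0, -0.3], [0.3, 2.4]]
top [ 0.5984 -0.086  -0.1394]
side [ 0.5988 -0.0869 -0.1176]
wax [-44.5  -0.1  -6.5] [ 0.2  0.9  0.1  1.2 -0.7 -0.  -0.4 -0.4 -0.4 -0.3  1.3 -0.4  0.6  0.2]
[[-0.933  0.36   0.   ]
 [ 0.36   0.933  0.   ]
 [ 0.     0.    -1.   ]]
yaw of tool y - dock y deg -13.46447338769611
tcp in dock [-459.6  613.6  198.1]
```

```bash
cat >> h.py <<'E'
def go(p,s=None):  # shift rows to reach dock point p
    s=np.load('s.npy') if s is None else s
    o=robot.get_obs(); M=R.from_quat(o['tool_rot']).as_matrix()
    a=M[:,1]; t=-(s[3]+np.pi/2-np.arctan2(a[1],a[0]))
    print('t',round(o['time'],2),'dock',w2d(s,o['position']).round(1),'frac',(M.T@(d2w(s,p)-o['position'])/.3).round(4),'turn',round(t/2/np.pi,4),'F',np.round(o['ft_force'],1),'w',round(o['grip_width'],4))
E
python3 -c "
from h import *
go((-88,27.5,150))"
```

```text
t 0.9 dock [-459.6  613.6  198.1] frac [-1.6596 -1.6116  0.1603] turn -0.0374 F [-1.4  0.3 -0.9] w 0.0873
```

```bash
python3 -m handwheel '[[-0.08,-0.08,0,0],[-0.16,-0.16,0,0],[-0.24,-0.24,0,0],[-0.32,-0.32,0,0],[-0.4,-0.4,0,0],[-0.48,-0.47,0,0],[-0.56,-0.55,0,0],[-0.64,-0.63,0,0],[-0.72,-0.71,0,0],[-0.83,-0.81,0,0],[-0.83,-0.81,0,0]]' 46
python3 -m handwheel '[[-0.08,-0.08,0,-0.01],[-0.16,-0.16,0,-0.02],[-0.24,-0.24,0,-0.03],[-0.32,-0.32,0,-0.0374],[-0.4,-0.4,0,-0.0374],[-0.48,-0.47,0,-0.0374],[-0.56,-0.55,0.02,-0.0374],[-0.64,-0.63,0.06,-0.0374],[-0.72,-0.71,0.1,-0.0374],[-0.83,-0.80,0.16,-0.0374],[-0.83,-0.80,0.16,-0.0374],[-0.83,-0.80,0.16,-0.0374],[-0.83,-0.80,0.16,-0.0374],[-0.83,-0.80,0.16,-0.0374]]'
python3 - <<'E'
from h import *
import cv2
go((-88,27.5,90))
d=vision.camera('wrist'); cv2.imwrite('pics/w1.png',d['frame'][:,:,::-1]); print(d['K'].round(1).tolist(),d['hand_eye'].round(4).tolist())
for l in ['wax_bar','flap','bar_mid']: print(l,[(np.round(x['point'],1).tolist(),round(x['conf'],2)) for x in vision.look_for('wrist',l)[:2]])
E
```

```text
time: 1.82
position: [0.3728, 0.2622, 0.1968]
tool_rot: [0.186, 0.983, -0.001, 0.001]
ft_force: [-0.7, -0.1, -0.1]
grip_width: 0.0406
grip_force: 0.0
time: 2.98
position: [0.5149, -0.0453, 0.1487]
tool_rot: [0.066, 0.998, 0.0, -0.0]
ft_force: [1.2, 0.1, 0.4]
grip_width: 0.0397
grip_force: 0.0
t 2.98 dock [-88.7  29.1 150.4] frac [-0.0025 -0.0055  0.2013] turn 0.0001 F [1.2 0.1 0.4] w 0.0397
[[297.3, 0.0, 256.4], [0.0, 297.3, 191.2], [0.0, 0.0, 1.0]] [[0.0002, -0.9706, -0.2407, 0.0647], [1.0, -0.0001, 0.0009, -0.0002], [-0.0009, -0.2407, 0.9706, -0.1878], [0.0, 0.0, 0.0, 1.0]]
wax_bar [([216.3, 228.9], 0.69)]
flap [([208.7, 267.2], 0.96), ([54.5, 452.7], 0.7)]
bar_mid [([210.6, 262.8], 0.96), ([129.7, 45.9], 0.81)]
```

View pics/w1.png

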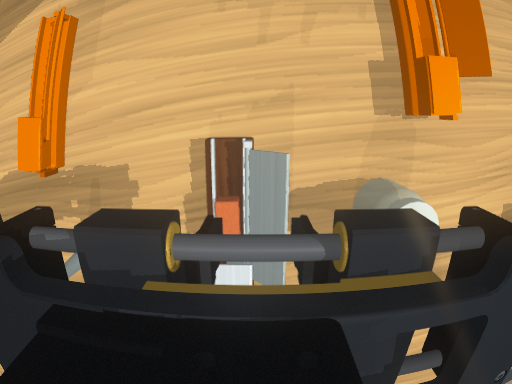

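The wrist view shows the block's front end at row 138 (cols 207–253), the wax's rear edge at row ~198 (cols 215–240), and the press bar's front outer corner at ~(289,154). I'll compare these with the pose model.

```bash
cat >> h.py <<'E'
K=np.array([297.3,256.4,191.2]);HE=np.array([[0.0002,-0.9706,-0.2407,0.0647],[1,-0.0001,0.0009,-0.0002],[-0.0009,-0.2407,0.9706,-0.1878]])
def wproj(o,p):
    t=R.from_quat(o['tool_rot']).inv().apply(p-o['position']); c=HE[:,:3].T@(t-HE[:,3])
    r=np.hypot(c[0],c[1]); th=np.arctan2(r,c[2]); return np.array([K[1]+K[0]*th*c[0]/r,K[2]+K[0]*th*c[1]/r])
E
python3 - <<'E'
from h import *
import cv2
s=np.load('s.npy');o=robot.get_obs()
for n,p in dict(fr=(-132,-26,22),fl=(-132,26,22),bar_o=(-122,57.8,76.8),wr=(-69.5,-12.5,46),wl=(-69.5,12.5,46),plate=(0,-16,53)).items(): print(n,wproj(o,d2w(s,p)).round(1))
im=cv2.imread('pics/w1.png')[125:300,190:320]; cv2.imwrite('pics/w1c.png',cv2.resize(im,None,fx=3.4,fy=3.4,interpolation=cv2.INTER_CUBIC))
E
```

```text
fr [205.  138.9]
fl [253.5 138.4]
bar_o [288.8 154. ]
wr [215.9 201.3]
wl [240.1 201.4]
plate [214.6 264.5]
```

View pics/w1c.png

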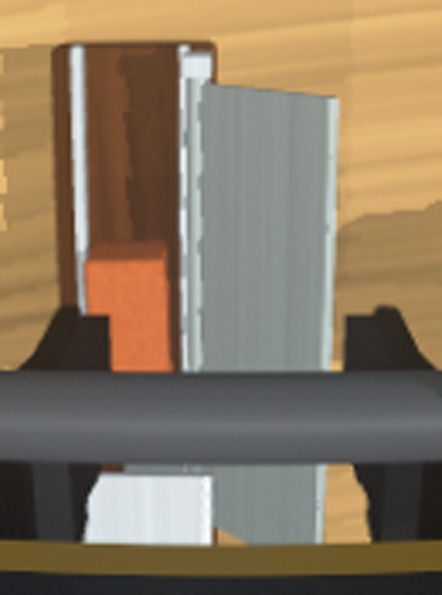

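Model and picture agree to about 1 px. Going down behind the wax.

```bash
python3 -m handwheel '[[-0.0025,-0.007,0.05,0],[-0.0025,-0.007,0.1,0],[-0.0025,-0.007,0.15,0],[-0.0025,-0.007,0.19,0],[-0.0025,-0.007,0.22,0],[-0.0025,-0.007,0.24,0],[-0.0025,-0.007,0.255,0],[-0.0025,-0.007,0.27,0],[-0.0025,-0.007,0.285,0],[-0.0025,-0.007,0.3,0],[-0.0025,-0.007,0.315,0],[-0.0025,-0.007,0.33,0],[-0.0025,-0.007,0.345,0],[-0.0025,-0.007,0.36,0],[-0.0025,-0.007,0.365,0],[-0.0025,-0.007,0.365,0],[-0.0025,-0.007,0.365,0]]'
python3 - <<'E'
from h import *
import cv2
go((2.5,27,40.5))
d=vision.camera('side'); a=d['frame'][:,:,::-1]; cv2.imwrite('pics/s2.png',cv2.resize(a[130:300,170:380],None,fx=3.5,fy=3.5,interpolation=cv2.INTER_CUBIC))
E
```

```text
time: 4.6
position: [0.5162, -0.049, 0.0389]
tool_rot: [0.066, 0.998, -0.0, 0.0]
ft_force: [-0.3, -1.9, 0.8]
grip_width: 0.0403
grip_force: 0.8
t 4.6 dock [-86.9  25.6  40.6] frac [-2.981e-01  4.600e-03  2.000e-04] turn 0.0001 F [-0.3 -1.9  0.8] w 0.0403
```

View pics/s2.png

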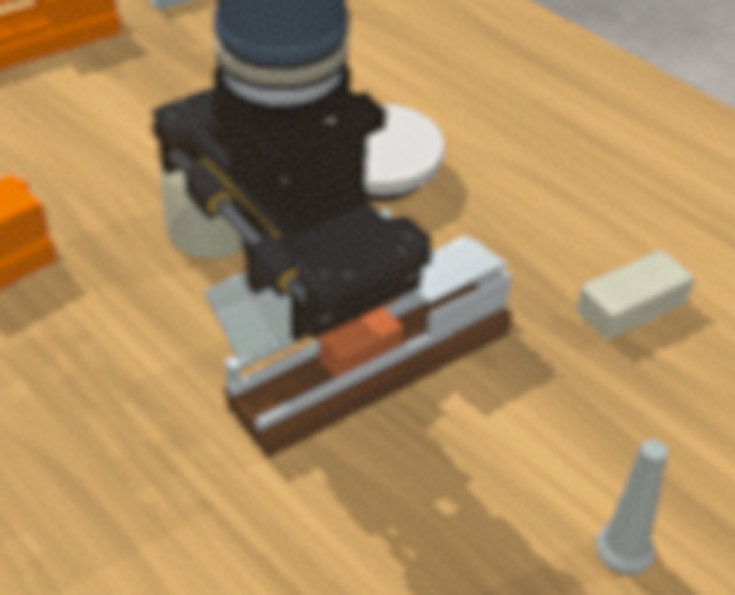

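```bash
python3 - <<'E'
from h import *
s=np.load('s.npy');o=robot.get_obs()
S=lambda p:((proj('side',d2w(s,p))+.5-[170,130])*3.5).round()
t=w2d(s,o['position']);print(t,o['ft_force'],o['moment'],o['grip_force'])
for dx in(-9.5,9.5):
  print('chan tip',S(t+[dx,-20,-8]),S(t+[dx,-34,-8]),'other',S(t+[dx,20,-8]),S(t+[dx,34,-8]))
for a in (0,.1,.2,.3,.5,.8,1.1,1.2):
  b=np.pi/4-a; print(a,'bar corner',S((-122,21+52*np.cos(b),40+52*np.sin(b))),'in',S((-122,21,40)),'flap right edge front',S((0,21-37*np.cos(a)-13*np.sin(a),40-13*0+13*np.cos(a)+37*np.sin(a))))
E
```

```text
[-86.90558145  25.5306248   40.64395416] [-0.04797325 -1.31198623  1.05019709] [-0.28403328  0.03151887 -0.01454732] 0.7700305106118321
chan tip [289. 372.] [301. 386.] other [256. 334.] [245. 321.]
chan tip [314. 360.] [326. 374.] other [281. 322.] [270. 309.]
0 bar corner [210. 290.] in [242. 366.] flap right edge front [433. 311.]
0.1 bar corner [208. 291.] in [242. 366.] flap right edge front [434. 308.]
0.2 bar corner [205. 293.] in [242. 366.] flap right edge front [435. 305.]
0.3 bar corner [204. 295.] in [242. 366.] flap right edge front [436. 301.]
0.5 bar corner [201. 302.] in [242. 366.] flap right edge front [436. 294.]
0.8 bar corner [201. 317.] in [242. 366.] flap right edge front [433. 284.]
1.1 bar corner [204. 335.] in [242. 366.] flap right edge front [427. 274.]
1.2 bar corner [206. 342.] in [242. 366.] flap right edge front [425. 271.]
```

```bash
python3 - <<'E'
from h import *
import cv2
o=robot.get_obs();print(o['time'],o['position'],o['q'],o['ft_force'])
a=vision.camera('side')['frame'][:,:,::-1]; b=vision.camera('wrist')['frame'][:,:,::-1]
A=cv2.resize(a[170:260,210:320],(440,360),interpolation=cv2.INTER_CUBIC); B=cv2.resize(b[100:300,180:340],(288,360),interpolation=cv2.INTER_CUBIC)
cv2.imwrite('pics/s3.png',np.hstack([A,B])); print(robot.get_obs()['ft_force'])
E
```

```text
4.65 [ 0.51625076 -0.04907124  0.03899245] [-3.10161966e-01  6.36413622e-01  1.82653748e+00 -7.85186941e-04
  6.78425899e-01 -1.74792167e+00] [-0.04797325 -1.31198623  1.05019709]
[-0.20865112 -2.53470993  0.6998659 ]
```

View pics/s3.png

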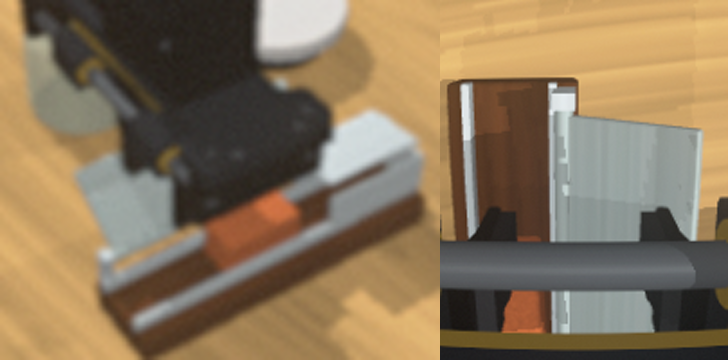

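```bash
python3 - <<'E'
from h import *
s=np.load('s.npy');o=robot.get_obs(); t=w2d(s,o['position'])
for dz in (0,.01,.02,.03):
  o2=dict(o);o2['position']=o['position']+[0,0,dz]
  print(dz,[wproj(o2,d2w(s,p)).round(1).tolist() for p in ((-132,-26,22),(-132,26,22))])
print('seen fr 185.6,145.6 fl 256.7,144.4; bar corner 324,171')
for a in (0,.2,.4,.6,.8,1.,1.1,1.2):
  b=np.pi/4-a; print(a,wproj(o,d2w(s,(-122,21+52*np.cos(b),40+52*np.sin(b)))).round(1))
for z in (-8,12): print('tip inner edges L/R (tool)',[wproj(o,d2w(s,t+[-9.5,y,z])).round(1).tolist() for y in(-34,-20,20,34)])
E
```

```text
0 [[183.8, 147.9], [257.2, 147.1]]
0.01 [[187.0, 146.6], [257.1, 145.8]]
0.02 [[189.9, 145.3], [257.1, 144.6]]
0.03 [[192.6, 144.2], [257.0, 143.5]]
seen fr 185.6,145.6 fl 256.7,144.4; bar corner 324,171
0 [317.7 176.5]
0.2 [326.3 173.8]
0.4 [330.6 171. ]
0.6 [331.3 168.2]
0.8 [328.8 165.6]
1.0 [323.6 163.2]
1.1 [320.2 162.1]
1.2 [316.3 161.1]
tip inner edges L/R (tool) [[207.2, 200.5], [227.3, 200.6], [285.6, 200.6], [305.7, 200.6]]
tip inner edges L/R (tool) [[202.2, 209.2], [224.3, 209.3], [288.6, 209.3], [310.7, 209.2]]
```

The fingertips look about 20 mm higher than planned, and the flap is only ~0.2 rad open. I'll lower in small steps and track the press bar's corner.

```bash
cat >> h.py <<'E'
def flapstate(tag):
    import cv2
    s=np.load('s.npy')
    d=vision.camera('side'); cv2.imwrite(f'pics/{tag}.png',d['frame'][:,:,::-1])
    L=[m for m in vision.outline_of('side','flap') if m['mask'][160:240,220:320].sum()>100]
    m=np.zeros((384,512),bool)
    for x in L[:1]: m=x['mask']
    m[:, :215]=0; m[:,330:]=0; m[:150]=0;m[250:]=0
    r,c=np.nonzero(m); 
    if len(c):
        k=c<=c.min()+3; print('bar left cols',c.min(),'rows',r[k].min(),r[k].max(),'plate top',r[c>280].min() if (c>280).any() else None)
    for a in (0,.3,.6,.9,1.1,1.2):
        b=np.pi/4-a; print(a,proj('side',d2w(s,(-122,21+52*np.cos(b),40+52*np.sin(b)))).round(0).tolist(),proj('side',d2w(s,(64,21-37*np.cos(a)-13*np.sin(a),40+13*np.cos(a)+37*np.sin(a)))).round(0).tolist(),end=' ')
    w=[x for x in vision.outline_of('side','wax_bar')][:1]
    if w: 
        r,c=np.nonzero(w[0]['mask']); print('\nwax conf',w[0]['conf'],'cols',c.min(),c.max(),'mean',r.mean().round(1),c.mean().round(1))
E
python3 -m handwheel '[[0,0.002,0.01,0],[0,0.004,0.02,0],[0,0.005,0.03,0],[0,0.005,0.03,0],[0,0.005,0.03,0]]'
python3 -c "
from h import *
flapstate('a1'); go((2.5,27,40.5))"
```

```text
time: 5.17
position: [0.5165, -0.047, 0.0298]
tool_rot: [0.066, 0.998, 0.0, 0.0]
ft_force: [1.0, 0.4, 2.2]
grip_width: 0.0401
grip_force: 1.1
bar left cols 228 rows 211 222 plate top 198
0 [229.0, 212.0] [315.0, 207.0] 0.3 [228.0, 214.0] [316.0, 205.0] 0.6 [227.0, 217.0] [316.0, 202.0] 0.9 [227.0, 222.0] [315.0, 199.0] 1.1 [228.0, 225.0] [314.0, 197.0] 1.2 [228.0, 227.0] [313.0, 196.0] 
wax conf 0.72 cols 261 285 mean 228.2 273.2
t 5.32 dock [-86.9  27.4  31.7] frac [-0.2982 -0.0015 -0.0294] turn 0.0 F [0.9 0.3 3.1] w 0.0402
```

```bash
python3 -m handwheel '[[0,0,0.01,0],[0,0,0.02,0],[0,0,0.025,0],[0,0,0.025,0],[0,0,0.025,0]]'
python3 -c "
from h import *
import cv2
flapstate('a2'); go((2.5,27,40.5))
a=cv2.imread('pics/a2.png');b=vision.camera('wrist')['frame'][:,:,::-1]
A=cv2.resize(a[170:260,210:320],(440,360),interpolation=cv2.INTER_CUBIC); B=cv2.resize(b[100:300,180:340],(288,360),interpolation=cv2.INTER_CUBIC)
cv2.imwrite('pics/s4.png',np.hstack([A,B]))"
```

```text
time: 5.73
position: [0.5164, -0.0472, 0.0223]
tool_rot: [0.066, 0.998, 0.0, -0.0]
ft_force: [0.5, 1.4, 3.1]
grip_width: 0.04
grip_force: 1.4
bar left cols 228 rows 215 222 plate top 198
0 [229.0, 212.0] [315.0, 207.0] 0.3 [228.0, 214.0] [316.0, 205.0] 0.6 [227.0, 217.0] [316.0, 202.0] 0.9 [227.0, 222.0] [315.0, 199.0] 1.1 [228.0, 225.0] [314.0, 197.0] 1.2 [228.0, 227.0] [313.0, 196.0] 
wax conf 0.62 cols 229 316 mean 229.2 273.0
t 5.88 dock [-87.   27.4  24.1] frac [-0.2984 -0.0012 -0.0546] turn 0.0 F [-1.   1.8  2.8] w 0.0401
```

View pics/s4.png

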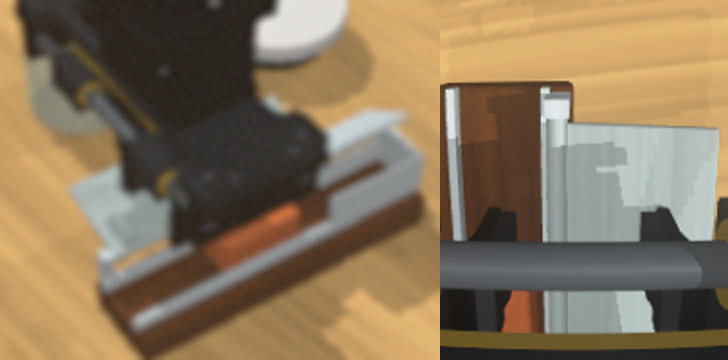

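```bash
python3 - <<'E'
from h import *
s=np.load('s.npy');o=robot.get_obs(); t=w2d(s,o['position'])
C=lambda p:((proj('side',d2w(s,p))+.5-[210,170])*4).round().tolist()
W=lambda p:((wproj(o,d2w(s,p))+.5-[180,100])*1.8+[440,0]).round().tolist()
print('body corners side crop',[C(t+[dx,-95,62]) for dx in(-37.5,37.5)],[C(t+[dx,-37.5,62]) for dx in(-95,95)])
print('chan tip',[C(t+[dx,-27,-8]) for dx in (-9.5,9.5)])
print('block fl W',W((-132,26,22)),'post top',W((-130,21,45)),W((-124,21,45)))
for a in np.arange(0,1.31,.1):
  b=np.pi/4-a; c,sn=np.cos(a),np.sin(a)
  print(round(a,1),'bar far W',W((-122,21+52*np.cos(b),40+52*np.sin(b))),'bar side',C((-122,21+52*np.cos(b),40+52*np.sin(b))),'plate far right',C((64,21-37*c+13*sn,40+13*c+37*sn)),'near right',C((0,21-37*c+13*sn,40+13*c+37*sn)))
E
```

```text
body corners side crop [[203.0, 311.0], [324.0, 249.0]] [[43.0, 285.0], [344.0, 141.0]]
chan tip [[176.0, 291.0], [204.0, 277.0]]
block fl W [575.0, 90.0] post top [558.0, 104.0] [558.0, 123.0]
0.0 bar far W [694.0, 151.0] bar side [80.0, 171.0] plate far right [422.0, 152.0] near right [335.0, 195.0]
0.1 bar far W [704.0, 148.0] bar side [77.0, 172.0] plate far right [421.0, 146.0] near right [333.0, 189.0]
0.2 bar far W [711.0, 145.0] bar side [75.0, 175.0] plate far right [419.0, 140.0] near right [332.0, 183.0]
0.3 bar far W [716.0, 142.0] bar side [73.0, 177.0] plate far right [417.0, 133.0] near right [330.0, 176.0]
0.4 bar far W [719.0, 139.0] bar side [71.0, 181.0] plate far right [415.0, 127.0] near right [328.0, 170.0]
0.5 bar far W [721.0, 136.0] bar side [70.0, 185.0] plate far right [413.0, 121.0] near right [325.0, 163.0]
0.6 bar far W [720.0, 133.0] bar side [70.0, 190.0] plate far right [410.0, 115.0] near right [322.0, 157.0]
0.7 bar far W [718.0, 130.0] bar side [70.0, 196.0] plate far right [406.0, 109.0] near right [319.0, 151.0]
0.8 bar far W [715.0, 127.0] bar side [70.0, 202.0] plate far right [403.0, 103.0] near right [315.0, 145.0]
0.9 bar far W [710.0, 124.0] bar side [71.0, 208.0] plate far right [399.0, 98.0] near right [311.0, 139.0]
1.0 bar far W [705.0, 122.0] bar side [72.0, 216.0] plate far right [395.0, 93.0] near right [307.0, 134.0]
1.1 bar far W [698.0, 120.0] bar side [73.0, 223.0] plate far right [391.0, 88.0] near right [303.0, 129.0]
1.2 bar far W [690.0, 117.0] bar side [75.0, 231.0] plate far right [387.0, 84.0] near right [299.0, 125.0]
1.3 bar far W [682.0, 115.0] bar side [78.0, 238.0] plate far right [383.0, 81.0] near right [295.0, 121.0]
```

Taken together, the flap angle (~0.55), the body corner in the side view and the lack of floor contact show the gripper sits about 35 mm higher than the reported TCP z. I'll keep lowering, using the flap angle and force as guide.

```bash
python3 -m handwheel '[[0,0,0.01,0],[0,0,0.02,0],[0,0,0.03,0],[0,0,0.04,0],[0,0,0.04,0],[0,0,0.04,0]]'
cat >> h.py <<'E'
def combo(name):
    import cv2
    a=vision.camera('side')['frame'][:,:,::-1];b=vision.camera('wrist')['frame'][:,:,::-1]
    A=cv2.resize(a[170:260,210:320],(440,360),interpolation=cv2.INTER_CUBIC); B=cv2.resize(b[100:300,180:340],(288,360),interpolation=cv2.INTER_CUBIC)
    cv2.imwrite(f'pics/{name}.png',np.hstack([A,B])); cv2.imwrite(f'pics/{name}_side.png',a); cv2.imwrite(f'pics/{name}_wrist.png',b)
E
python3 -c "
from h import *
flapstate('a3'); go((2.5,27,40.5)); combo('c1')"
```

```text
time: 6.43
position: [0.5164, -0.0472, 0.0102]
tool_rot: [0.066, 0.998, 0.0, -0.0]
ft_force: [1.2, 1.9, 4.4]
grip_width: 0.0398
grip_force: 2.3
bar left cols 229 rows 221 228 plate top 197
0 [229.0, 212.0] [315.0, 207.0] 0.3 [228.0, 214.0] [316.0, 205.0] 0.6 [227.0, 217.0] [316.0, 202.0] 0.9 [227.0, 222.0] [315.0, 199.0] 1.1 [228.0, 225.0] [314.0, 197.0] 1.2 [228.0, 227.0] [313.0, 196.0] 
wax conf 0.43 cols 265 283 mean 231.5 273.7
t 6.58 dock [-87.   27.4  12.1] frac [-0.2983 -0.0012 -0.0945] turn -0.0 F [0.9 2.3 3.8] w 0.0402
```

```bash
python3 -m handwheel '[[0,0,0.01,0],[0,0,0.02,0],[0,0,0.024,0],[0,0,0.024,0],[0,0,0.024,0]]'
python3 -c "
from h import *
flapstate('a4'); go((2.5,27,40.5)); combo('c2')"
```

```text
time: 7.1
position: [0.5164, -0.0482, 0.0034]
tool_rot: [0.066, 0.998, -0.001, 0.0]
ft_force: [0.2, -1.2, 5.4]
grip_width: 0.04
grip_force: 2.4
bar left cols 230 rows 225 231 plate top 193
0 [229.0, 212.0] [315.0, 207.0] 0.3 [228.0, 214.0] [316.0, 205.0] 0.6 [227.0, 217.0] [316.0, 202.0] 0.9 [227.0, 222.0] [315.0, 199.0] 1.1 [228.0, 225.0] [314.0, 197.0] 1.2 [228.0, 227.0] [313.0, 196.0] t 7.25 dock [-86.9  26.5   5.2] frac [-0.2981  0.0014 -0.1176] turn 0.0001 F [ 0.7 -1.1  6.1] w 0.0399
```

View pics/c2.png

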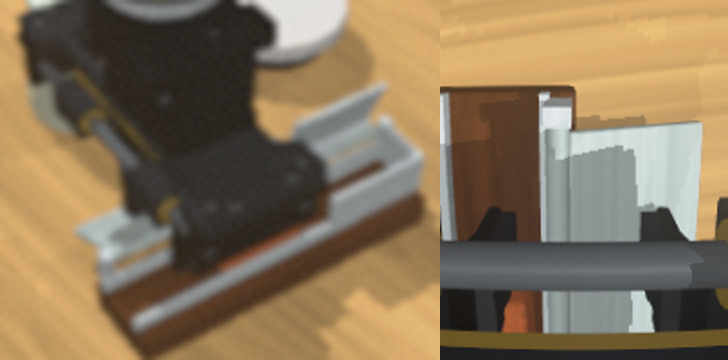

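Flap is at ~1.15–1.2 rad: far plate corner at crop (385,85), bar corner at (80,232). The channel finger clears the rod by about 11 mm. Now pushing.

```bash
python3 -m handwheel '[[-0.01,0.001,0,0],[-0.02,0.001,0,0],[-0.03,0.001,0,0],[-0.04,0.001,0,0],[-0.05,0.001,0,0],[-0.06,0.001,0,0],[-0.07,0.001,0,0],[-0.08,0.001,0,0],[-0.09,0.001,0,0],[-0.1,0.001,0,0],[-0.11,0.001,0,0],[-0.12,0.001,0,0],[-0.13,0.001,0,0],[-0.14,0.001,0,0],[-0.15,0.001,0,0],[-0.16,0.001,0,0],[-0.17,0.001,0,0],[-0.18,0.001,0,0],[-0.18,0.001,0,0]]'
python3 -c "
from h import *
flapstate('a5'); go((2.5,27,5.2))"
python3 -m handwheel '[[-0.01,0,0,0],[-0.02,0,0,0],[-0.03,0,0,0],[-0.04,0,0,0],[-0.05,0,0,0],[-0.06,0,0,0],[-0.07,0,0,0],[-0.075,0,0,0],[-0.075,0,0,0]]'
python3 -c "
from h import *
flapstate('a6'); go((2.5,27,5.2))"
```

```text
time: 8.93
position: [0.568, -0.0534, 0.0027]
tool_rot: [0.066, 0.998, 0.001, -0.002]
ft_force: [-3.0, 2.6, 4.1]
grip_width: 0.0398
grip_force: 2.5
bar left cols 231 rows 225 230 plate top 192
0 [229.0, 212.0] [315.0, 207.0] 0.3 [228.0, 214.0] [316.0, 205.0] 0.6 [227.0, 217.0] [316.0, 202.0] 0.9 [227.0, 222.0] [315.0, 199.0] 1.1 [228.0, 225.0] [314.0, 197.0] 1.2 [228.0, 227.0] [313.0, 196.0] 
wax conf 0.31 cols 230 315 mean 233.2 266.3
t 9.08 dock [-35.   28.1   4.4] frac [-0.1249 -0.0037 -0.0031] turn 0.0 F [-3.5  3.3  3.7] w 0.0401
time: 9.83
position: [0.5932, -0.0573, 0.0034]
tool_rot: [0.066, 0.998, -0.0, 0.001]
ft_force: [-3.7, 1.9, 5.1]
grip_width: 0.0404
grip_force: 2.4
bar left cols 230 rows 225 230 plate top None
0 [229.0, 212.0] [315.0, 207.0] 0.3 [228.0, 214.0] [316.0, 205.0] 0.6 [227.0, 217.0] [316.0, 202.0] 0.9 [227.0, 222.0] [315.0, 199.0] 1.1 [228.0, 225.0] [314.0, 197.0] 1.2 [228.0, 227.0] [313.0, 196.0] 
wax conf 0.32 cols 230 315 mean 232.1 266.6
t 9.98 dock [-9.6 27.6  5.1] frac [-0.0404 -0.002  -0.0001] turn -0.0 F [-1.8  2.4  4. ] w 0.0404
```

```bash
python3 -m handwheel '[[-0.01,-0.001,0,0],[-0.02,-0.001,0,0],[-0.03,-0.001,0,0],[-0.033,-0.001,0,0],[-0.033,-0.001,0,0]]'
for i in 1 2 ; do :; done
python3 -m handwheel '[[-0.003,0,0,0],[-0.006,0,0,0],[-0.006,0,0,0]]'
python3 -m handwheel '[[-0.003,0,0,0],[-0.006,0,0,0],[-0.006,0,0,0]]'
python3 -c "
from h import *
go((2.5,27,5.2)); combo('c3')"
```

```text
time: 10.4
position: [0.6012, -0.0585, 0.0032]
tool_rot: [0.066, 0.998, 0.0, -0.001]
ft_force: [-4.3, 3.3, 5.0]
grip_width: 0.0404
grip_force: 3.3
time: 10.65
position: [0.6012, -0.0585, 0.0032]
tool_rot: [0.066, 0.998, 0.0, -0.003]
ft_force: [-7.2, 2.0, 8.4]
grip_width: 0.0403
grip_force: 4.6
time: 10.9
position: [0.6011, -0.0585, 0.0032]
tool_rot: [0.066, 0.998, 0.0, -0.005]
ft_force: [-9.4, 2.3, 11.7]
grip_width: 0.0402
grip_force: 5.9
t 10.9 dock [-1.5 27.4  4.8] frac [-0.0134 -0.0015 -0.0014] turn 0.0 F [-9.4  2.3 11.7] w 0.0402
```

```bash
python3 - <<'E'
from h import *
import cv2
a=cv2.imread('pics/c3_side.png');b=cv2.imread('pics/c3_wrist.png'); c=vision.camera('top')['frame'][:,:,::-1]
A=cv2.resize(a[170:245,250:330],(480,450),interpolation=cv2.INTER_CUBIC); B=cv2.resize(c[130:205,270:322],(312,450),interpolation=cv2.INTER_CUBIC)
cv2.imwrite('pics/v9.png',np.hstack([A,B]))
s=np.load('s.npy'); t=w2d(s,robot.get_obs()['position']);print(t,robot.get_obs()['moment'])
C=lambda p:((proj('side',d2w(s,p))+.5-[250,170])*6).round().tolist()
for x in (-1.5,12,55,58,62): print(x,'wax top right edge',C((x,-12.5,46)),'left',C((x,12.5,46)),'wall top',C((x,-16,49.5)))
E
```

```text
[-1.54247403 27.41394556  4.80346779] [ 0.30357143  1.66630228 -0.15329596]
-1.5 wax top right edge [252.0, 301.0] left [212.0, 262.0] wall top [258.0, 301.0]
12 wax top right edge [280.0, 287.0] left [240.0, 249.0] wall top [286.0, 286.0]
55 wax top right edge [367.0, 244.0] left [326.0, 207.0] wall top [374.0, 243.0]
58 wax top right edge [373.0, 241.0] left [332.0, 204.0] wall top [380.0, 240.0]
62 wax top right edge [381.0, 237.0] left [340.0, 201.0] wall top [388.0, 236.0]
```

View pics/v9.png

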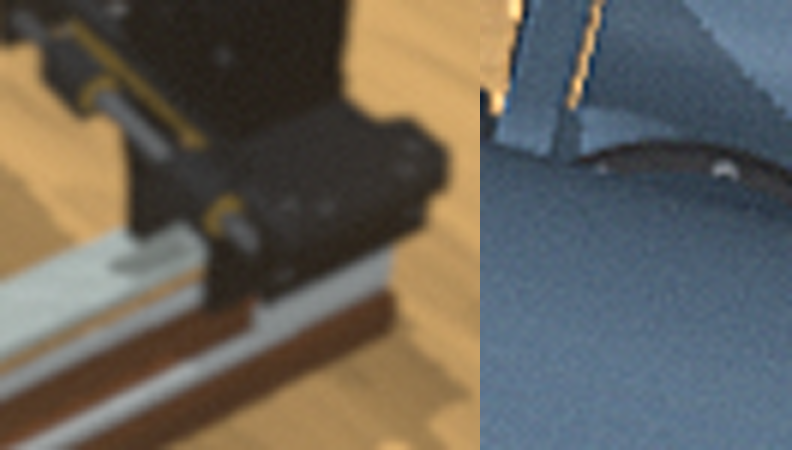

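```bash
python3 - <<'E'
from h import *
s=np.load('s.npy')
C=lambda p:((proj('side',d2w(s,p))+.5-[250,170])*6).round().tolist()
for x in (-15,-11,-7):
  print('rear x',x,'rear-left bottom',C((x,7,31)),'rear-right bottom',C((x,-7.5,31)),'front-right',C((x+19,-7.5,31)),'press finger rear inner bottom',C((x,47,31)))
for z in (86,101): print('body bottom z',z,[C((-1.5+dx,27.4+dy,z)) for dx,dy in((-37.5,-95),(37.5,-95),(-95,-37.5),(95,-37.5))])
# TCP from wrist picture c2 (taken at reported dock [-86.9,26.5,5.2])
M=R.from_quat([0.066,0.998,-0.001,0.0])
f=lambda u,v:np.array([(u-440)/1.8+180-.5,v/1.8+100-.5])
b=np.pi/4-1.15
pts=[((-132,26,22),f(576,87)),((-130,17,45),f(541,95)),((-124,17,45),f(541,127)),((-124,25,45),f(572,130)),((-122,21+52*np.cos(b),40+52*np.sin(b)),f(700,122))]
g=lambda p:np.concatenate([wproj(dict(position=d2w(s,p),tool_rot=M.as_quat()),d2w(s,q))-o for q,o in pts])
for fix in (None,):
  r=least_squares(g,[-87,27,20],x_scale=[1,1,1]);print(r.x.round(1),r.fun.round(1))
for z in (5,20,40):
  r=least_squares(lambda q:g([q[0],q[1],z]),[-87,27]);print(z,r.x.round(1),r.cost.round(2))
E
```

```text
rear x -15 rear-left bottom [191.0, 312.0] rear-right bottom [213.0, 335.0] front-right [253.0, 315.0] press finger rear inner bottom [131.0, 251.0]
rear x -11 rear-left bottom [199.0, 308.0] rear-right bottom [222.0, 330.0] front-right [261.0, 311.0] press finger rear inner bottom [139.0, 247.0]
rear x -7 rear-left bottom [207.0, 303.0] rear-right bottom [230.0, 326.0] front-right [269.0, 307.0] press finger rear inner bottom [148.0, 243.0]
body bottom z 86 [[271.0, 360.0], [437.0, 275.0], [39.0, 325.0], [451.0, 128.0]]
body bottom z 101 [[274.0, 330.0], [442.0, 245.0], [39.0, 295.0], [456.0, 99.0]]
[-85.   27.5   9.9] [-1.2  1.   0.5  4.9  0.6 -1.5 -1.3 -3.1  1.5 -1.4]
5 [-84.3  27.5] 24.71
20 [-86.5  27.5] 31.01
40 [-89.4  27.5] 84.77
```

Finger's rear edge at crop column ~205 puts it at x≈-8, which matches wax fully home, with a firm stop force. One last nudge, then straight back out and up.

```bash
python3 -m handwheel '[[-0.004,0,0,0],[-0.006,0,0,0],[-0.006,0,0,0],[-0.006,0,0,0]]'
python3 -m handwheel '[[0.01,0,0,0],[0.02,0,0,0],[0.035,0,0,0],[0.055,0,0,0],[0.075,0,0,0],[0.1,0,0,0],[0.125,0,0,0],[0.15,0,0,0],[0.17,0,0,0],[0.18,0,0,0],[0.18,0,0,0]]'
python3 -m handwheel '[[0,0,-0.02,0],[0,0,-0.04,0],[0,0,-0.06,0],[0,0,-0.08,0],[0,0,-0.1,0],[0,0,-0.13,0],[0,0,-0.17,0],[0,0,-0.22,0],[0,0,-0.28,0],[0.1,0,-0.35,0],[0.2,0,-0.45,0],[0.3,0,-0.45,0],[0.35,0,-0.45,0],[0.35,0,-0.45,0],[0.35,0,-0.45,0]]'
python3 - <<'E'
from h import *
import cv2
go((2.5,27,5.2)); flapstate('e1')
o=robot.get_obs();s=np.load('s.npy')
a=cv2.imread('pics/e1.png');b=vision.camera('wrist')['frame'][:,:,::-1].copy();c=vision.camera('top')['frame'][:,:,::-1]
cv2.imwrite('pics/e1w.png',b)
u=wproj(o,d2w(s,(0,0,40))).round().astype(int);print('entry in wrist',u)
x0=max(0,min(512-80,u[0]-40));y0=max(0,min(384-90,u[1]-60))
f=lambda im,w:cv2.resize(im,(w,400),interpolation=cv2.INTER_CUBIC)
cv2.imwrite('pics/v10.png',np.hstack([f(a[170:250,220:320],400),f(c[130:240,275:325],180),f(b[y0:y0+90,x0:x0+50],210)]))
for l in ['wax_bar']: print([(m['point'],round(m['conf'],2)) for cam_ in('side','top','wrist') for m in vision.look_for(cam_,l)[:1]])
E
```

```text
time: 11.38
position: [0.6011, -0.0585, 0.0031]
tool_rot: [0.066, 0.998, 0.001, -0.006]
ft_force: [-12.2, 1.8, 12.2]
grip_width: 0.0398
grip_force: 7.1
time: 12.3
position: [0.5522, -0.052, 0.0031]
tool_rot: [0.066, 0.998, 0.0, -0.001]
ft_force: [1.4, 2.3, 5.8]
grip_width: 0.0401
grip_force: 2.4
time: 13.55
position: [0.4498, -0.0384, 0.1389]
tool_rot: [0.067, 0.998, -0.0, 0.001]
ft_force: [0.5, 0.9, -0.7]
grip_width: 0.0402
grip_force: 0.0
t 13.55 dock [-154.1   27.3  140.5] frac [-0.5215 -0.0007  0.4518] turn -0.0001 F [ 0.5  0.9 -0.7] w 0.0402
bar left cols 231 rows 211 222 plate top 190
0 [229.0, 212.0] [315.0, 207.0] 0.3 [228.0, 214.0] [316.0, 205.0] 0.6 [227.0, 217.0] [316.0, 202.0] 0.9 [227.0, 222.0] [315.0, 199.0] 1.1 [228.0, 225.0] [314.0, 197.0] 1.2 [228.0, 227.0] [313.0, 196.0] entry in wrist [234 310]
[]
```

View pics/v10.png

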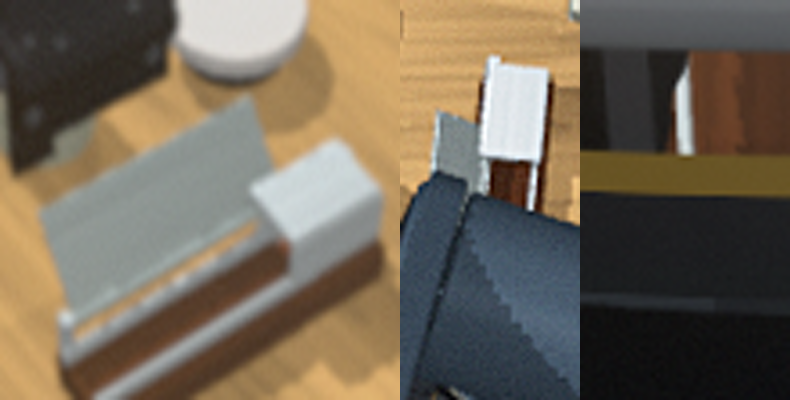

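The flap is level and shut over the pocket (side crop plate at ~(315,180)) and the channel in front is empty. The wax held against a solid stop up to 12 N without moving further. Handing in.

```bash
python3 -c "
from rig import job
print(job.hand_in())"
```

```text
the job is handed in; nothing more can be done
None
```

I pushed the compound along the channel with the flap held open until it stopped firmly, then drew the fingers out and the flap shut over it. I took that stop (no further movement at 12 N) as the back stop, since I couldn't see the compound once the flap closed. The job is handed in.

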